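Set the ratchet filter wheel to amber

ROBOT

A 6-joint arm with a two-finger parallel gripper is mounted at the origin on a cart in front of the work surface, level with it; the furniture and walls round the work are solid. World frame = base frame: x ahead of the robot, y to its left, z up, the work surface at z = 0. Lengths are in m, angles in rad, forces in N, time in s.
With the tool pointing down it reaches from about 0.25 to 0.725 m from the base axis. Payload 4 kg.
Tool frame: the origin (TCP) lies midway between the tips of the shut fingers; the grasp point (between the pads) lies 19 mm behind it; z points along the fingers, y is the line along which they close (so a half turn about z gives the same grasp; the last joint's range is limited). The gripper opens to 85 mm and grips with 20 to 120 N. Pads are 22 mm wide; open, the fingers measure 114 mm over their backs; the gripper's body (76 mm by 85 mm) begins 54 mm behind the grasp point. The pads swing forward as they close: fully open they stand 13 mm farther back than shut.
Start: joints at [-1.132, 0.241, 0.005, 1.335, 0, 1.571], TCP at [0.212, -0.453, 0.231] pointing down, gripper open.
Joint ranges: [-2.72, 2.72], [-1.05, 1.87], [-1.09, 1.28], [-1.99, 2.15], [-1.42, 1.44], [-3.14, 3.14]. Speed limits (rad/s): [2.79, 2.79, 3.14, 3.14, 3.14, 3.14].

INTERFACE

Orientations are given as a unit quaternion [x, y, z, w].
In Python, from workcell import bot gives the robot as it stands.
- The arm moves only by the tool move_arm, never from a script. Its argument "motion" is a list of rows, each an object of numbers: "x", "y", "z": the shift along the tool's x, y, z in cm; "yaw": the turn about the tool's z in degrees. A call has 1 to 20 rows; each row is the pose to reach, as a shift and turn from the pose commanded when the call began, along the tool's axes at that moment; what a row does not reach only later rows make up. A row lasts 1/8 s, in which the tool goes at most 62.5 mm and 10.7 degrees, less where a joint would pass 70% of its speed; a pose out of reach is approached as far as the arm can. A call with a gripper value outside its range is refused whole. "gripper" is the opening, from -1 (shut) to 1 (fully open), set as the call begins (left out, the last holds). The fingers move at their own pace and stop on an object; the grip force is fixed at half the most. Time passes only in rows, so rows that repeat a pose let the fingers close. It gives the time, the measured TCP pose, the force, the opening and the grip force at its end, in the units of the state.
- bot.get_obs(): the state, without advancing time (a new reading comes with each control period).
- bot.camera(name): name is "side" or "top"; returns the picture (420x560x3 uint8, blue, green, red); there is no depth.
- bot.camera_model(name): a dict with "K" (3x3 intrinsics, pixels), "world_from_camera" (4x4, takes a point from camera to world coordinates). Camera axes: x right, y down, z forward; pixel columns grow to the right and rows downward; lengths in m; the calibration is good to about 2 mm. A picture is of the moment at which its call begins. camera_model takes no time and is no camera call.
- bot.job_done(): hands the job in; it is judged then, once.
Trained networks look in the newest picture that a camera, given by its name, has taken for a name from the list of things; names that differ only in an ending like _2 or _b are one class to them, and where a whole thing is asked for, a point or a joint stands for the part that bears it (a point fixed in the world has none). Each returns a list of dicts, best first, with "score" (0 to 1); they miss things now and then, are a little off and sometimes report something else, mostly with a low value. They report only what shows in the picture. A call takes as long as a camera call.
- bot.cut_out(camera, name): "mask" (420x560 bool, what is visible of it) and "centre" ([row, column] in pixels, amid what is visible of it).
The state is a dict: "clock": time; "joint_pos": joint angles; "joint_vel": joint speeds; "tau": joint torques, N m; "eef_pos": TCP position; "tool_rot": TCP orientation; "ft_force": force on the tool from outside, world axes, zero at the start; "ft_torque": the same for the moment, N m; "grip_width": finger opening in m; "grasp_force": force on a finger pad.
Only numpy, scipy, OpenCV 4.12 (cv2) and the standard library are available. Lean on these libraries where they do the work, as an engineer would, in place of code of your own. Each camera call takes 0.05 s, during which the arm holds its last target. There are 200 camera calls.

TASK

Set the ratchet filter wheel on the bench to its amber filter: turn its black knob clockwise (seen from above) until the amber filter comes to the white pointer and the brass pawl has dropped in behind that tooth, then let go so that the wheel rests on the pawl. The ratchet does not turn back, so do not go a tooth too far, and do not disturb the blue-capped reagent bottle that stands between the wheel and the log book.

Things in the scene. Friction and masses are not known exactly. Their poses are not given: they have to be found in the camera images.
- knob_grip (a point): Grip point of the filter wheel's black bar knob, on the wheel's vertical axis, 78 mm above the bench. The bar is 46 mm long (along this frame's x), 14 mm thick (along y), and spans 60 to 94 mm above the bench; pinch it across its thickness from above. It stands on an 18 mm thick stem; the wheel under it is 35 mm high at most. z is up; the frame turns with the wheel.
- filter_wheel (a joint): Wheel angle, rad, growing clockwise from above. 12 teeth, 0.524 rad apart; it rests on the pawl at 0, 0.524, 1.047 (amber at the pointer), 1.571. A spring (0.06 N m) drives it back on to the pawl; turning takes 0.1 N m. The pawl drops in 0.04 rad past each rest angle; let go between there and the next, the wheel springs back to that rest. Starts one or two teeth short, settled after 0.5 s.
- pawl (a joint): Angle, rad, of the sprung brass pawl, about 45 mm long, on the base beside the wheel: 0 = fully dropped in behind a tooth, about 0.17 = on the tip of a tooth. It works by itself and need not be touched.
- wheel_base: Fixed grey base plate, 176 x 184 mm; origin on the bench under the wheel's axis, z up. The wheel is 124 mm across, with 12 round filters 16 mm across, 42 mm from the axis, one for each tooth: one amber, the others blue, green or violet. The white pointer arrow lies on a black block at -x of this frame (robot side, turned up to 29 degrees), 33 mm high; the pawl at +y.
- reagent_bottle: Bystander: reagent bottle with a blue cap, 58 mm across and 109 mm tall, standing loose on the bench to the left of the filter wheel, before the log book. Origin at the centre of its underside, z up. It must stay standing where it is.

How it is judged:
At the end, for the whole second after the job is handed in: The wheel rests with the amber filter at the pointer (joint within 10 degrees of 1.047 rad), the pawl fully dropped behind the tooth (below 0.06 rad), the wheel at rest, and the bottle upright within 30 mm of where it stood (value of joint filter_wheel between 0.87 and 1.22 rad and value of joint pawl below 0.06 rad and velocity of joint filter_wheel between -0.1 and 0.1 rad/s and angle between reagent_bottle's own z axis and vertical below 0.17 rad and distance of reagent_bottle from where it was at the start of the episode below 0.03 m); the robot touches nothing.
It fails at once if the bottle is knocked over or pushed away (angle between reagent_bottle's own z axis and vertical above 0.5 rad or distance of reagent_bottle from where it was at the start of the episode above 0.05 m).
It also fails if it takes over 32 s, if anything falls off the work surface, if the arm or the gripper's body presses on something with over 40 N, if the wrist force passes 120 N, or if a joint passes its speed limit or range.

## Working session

There is one attempt and no reset: what is moved stays moved. The work goes in short steps, Python scripts to look and compute and a tool call to move; the robot and the scene stay as the last step left them, time stands still between calls to the robot, and variables do not carry over. Pictures are saved under pics/ and viewed, at most 10 in all, crops included, and the job is handed in when it is done.

Besides the shell and the picture viewer there is one more tool, called after "Emit:" as name(argument=value, ...) on one line, values as JSON. move_arm: Moves the arm, as the interface text tells. Its arguments: {"type":"object","properties":{"motion":{"type":"array"},"gripper":{"type":"number"}},"required":["motion"]}

```bash
mkdir -p pics
cat > h.py <<'E'
import numpy as np, cv2
from workcell import bot
def ray(cam,rc):
    m=bot.camera_model(cam);T=np.array(m["world_from_camera"]);K=np.array(m["K"])
    d=T[:3,:3]@np.linalg.inv(K)@np.array([rc[1],rc[0],1.]);return T[:3,3],d
def atz(cam,rc,z):
    o,d=ray(cam,rc);return o+d*(z-o[2])/d[2]
def tri(rs):
    A=0;b=0
    for o,d in rs:
        d=d/np.linalg.norm(d);P=np.eye(3)-np.outer(d,d);A=A+P;b=b+P@o
    return np.linalg.solve(A,b)
E
python3 - <<'E'
from h import *
np.set_printoptions(precision=3,suppress=True)
s=bot.get_obs();print(s["clock"],s["eef_pos"],s["tool_rot"])
ims=[]
for c in("top","side"):
    im=bot.camera(c);cv2.imwrite(f"pics/{c}0.png",im)
    print(c,bot.camera_model(c)["world_from_camera"][:3])
    for n in("knob_grip","filter_wheel","wheel_base","pawl","reagent_bottle"):
        for r in bot.cut_out(c,n)[:2]:
            m=r["mask"];ys,xs=np.nonzero(m)
            print(c,n,round(r["score"],2),np.round(r["centre"]),m.sum(),ys.min(),ys.max(),xs.min(),xs.max())
print(bot.get_obs()["clock"])
E
```

```text
0.0 [ 0.212 -0.452  0.23 ] [ 0.976  0.218 -0.    -0.001]
top [[-0.02  -0.999  0.041  0.482]
 [-0.999  0.019 -0.032 -0.037]
 [ 0.031 -0.041 -0.999  0.944]]
top knob_grip 0.87 [192. 326.] 2473 162 221 296 354
top filter_wheel 0.62 [195. 326.] 2542 162 221 295 355
top wheel_base 0.88 [197. 326.] 7734 141 256 267 383
top pawl 0.5 [215. 303.] 134 207 227 299 308
top reagent_bottle 0.97 [233. 187.] 823 219 248 170 204
side [[ 0.96  -0.171  0.222  0.358]
 [-0.28  -0.533  0.799 -0.744]
 [-0.019 -0.829 -0.559  0.556]]
side knob_grip 0.57 [274. 300.] 3597 230 303 262 339
side filter_wheel 0.88 [271. 298.] 3517 231 302 262 339
side wheel_base 0.92 [284. 293.] 9418 230 345 215 372
side pawl 0.57 [260. 258.] 233 255 271 247 274
side pawl 0.39 [273. 301.] 3578 229 302 262 339
side reagent_bottle 0.58 [180. 216.] 1589 148 207 202 234
0.6
```

View pics/top0.png

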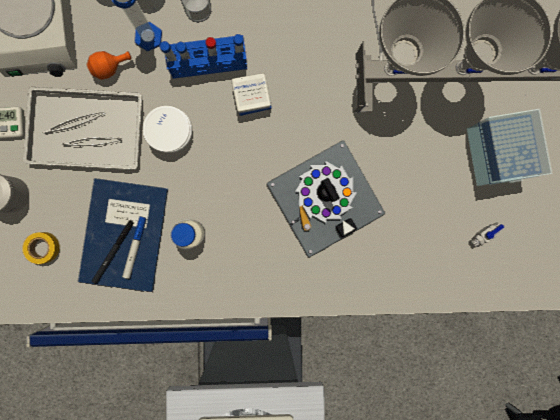

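View pics/side0.png

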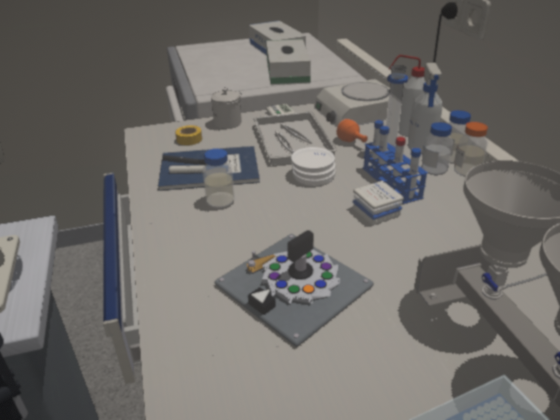

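The top view shows the wheel at (row 192, col 325), amber at (192, 347) and the white pointer at about (228, 346). Amber is about 60° short, which is two teeth. The bottle is well to the left at (233, 187). Next I'll measure the axis and the bar direction.

Run:
```python
from h import *
np.set_printoptions(precision=4,suppress=True)
t=bot.camera("top");s=bot.camera("side")
def blob(im,msk):
    n,l,st,c=cv2.connectedComponentsWithStats(msk.astype(np.uint8))
    return [(c[i][::-1],st[i,4],st[i,:4],l==i) for i in range(1,n) if st[i,4]>15]
# base plate centre, filters
hsv=cv2.cvtColor(t,cv2.COLOR_BGR2HSV).astype(int)
roi=np.zeros(t.shape[:2],bool);roi[155:225,290:360]=1
fil=roi&(hsv[...,1]>120)&(hsv[...,2]>60)
pts=[]
for c,a,b,m in blob(t,fil):
    w=atz("top",c,.033);pts.append(w[:2]);print(c,a,np.median(hsv[m][:,0]),w[:2])
P=np.array(pts)
dk=np.zeros_like(roi);dk[170:215,305:345]=1
for c,a,b,m in blob(t,dk&(t.max(2)<45)): print("dark top",c,a,b)
dk=np.zeros_like(roi);dk[225:285,280:325]=1
for c,a,b,m in blob(s,dk&(s.max(2)<60)): print("dark side",c,a,b)
A=cv2.resize(t[140:260,265:385],(600,600),interpolation=cv2.INTER_CUBIC)
cv2.imwrite("pics/t1.png",A)
cv2.imwrite("pics/s1.png",cv2.resize(s[225:325,215:375],(800,500),interpolation=cv2.INTER_CUBIC))
```

```text
[170.5652 326.0217] 46 140.0 [ 0.5833 -0.1697]
[173.434  315.5472] 53 115.0 [ 0.5779 -0.1485]
[173.5    336.2917] 48 67.0 [ 0.5771 -0.1902]
[180.766  307.8511] 47 68.0 [ 0.5635 -0.1328]
[181.2745 343.7843] 51 115.0 [ 0.5612 -0.2048]
[191.0851 304.9149] 47 140.0 [ 0.543  -0.1264]
[191.6727 346.5636] 55 17.0 [ 0.5403 -0.2098]
[201.5686 307.5294] 51 115.0 [ 0.522  -0.1312]
[201.9787 343.8298] 47 68.0 [ 0.5198 -0.2038]
[216.2212 303.5398] 113 19.0 [ 0.493  -0.1225]
[209.3542 315.3542] 48 68.0 [ 0.5062 -0.1464]
[209.5098 336.2745] 51 115.0 [ 0.5051 -0.1883]
[212.5111 325.4889] 45 140.0 [ 0.4995 -0.1665]
dark top [191.375 326.95 ] 320 [317 179  22  23]
dark side [247.0742 299.4936] 391 [289 235  23  26]
dark side [272.0941 299.1412] 170 [289 264  23  14]
```

View pics/t1.png

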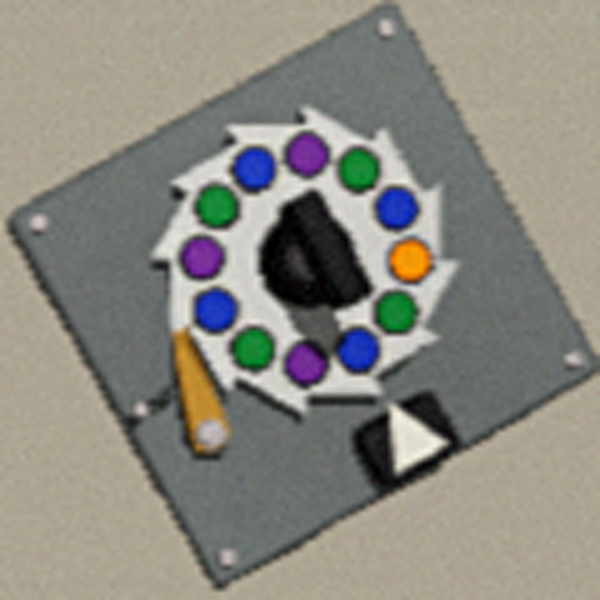

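View pics/s1.png

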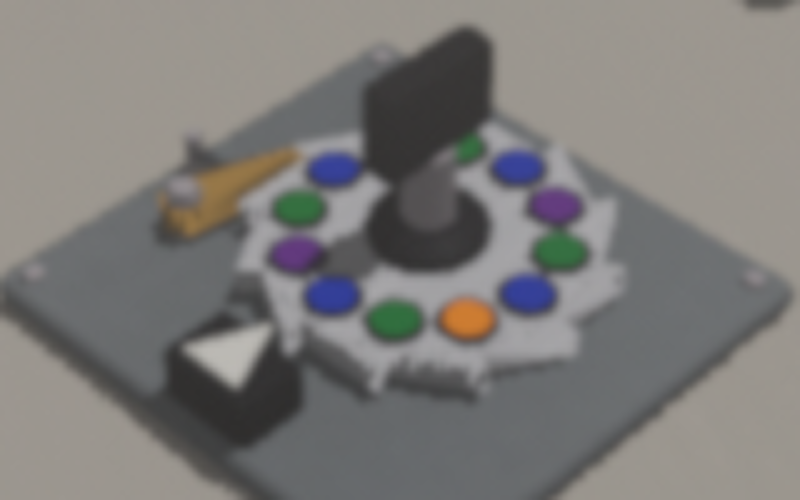

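Run:
```python
from h import *
from scipy.spatial.transform import Rotation as R
np.set_printoptions(precision=4,suppress=True)
f=np.array([[170.57,326.02],[173.43,315.55],[173.5,336.29],[180.77,307.85],[181.27,343.78],[191.09,304.91],[191.67,346.56],[201.57,307.53],[201.98,343.83],[209.35,315.35],[209.51,336.27],[212.51,325.49]])
W=np.array([atz("top",p,.033)[:2] for p in f]);c=W.mean(0)
d=W-c;ang=np.degrees(np.arctan2(d[:,1],d[:,0]));off=np.degrees(np.angle(np.mean(np.exp(12j*np.radians(ang)))))/12
print("axis",c,"r",np.linalg.norm(d,axis=1).mean(),"tooth phase",off)
ptr=atz("top",(140+440/5,265+412/5),.033)[:2]-c
am=W[6]-c
print("ptr ang",np.degrees(np.arctan2(ptr[1],ptr[0])),"amber",np.degrees(np.arctan2(am[1],am[0])))
# bar: top face ends in top crop
a,b=[atz("top",(140+v/5,265+u/5),.094)[:2] for u,v in((301,203),(353,294))]
print("bar mid",(a+b)/2,"len",np.linalg.norm(a-b),"dir",np.degrees(np.arctan2(*(a-b)[::-1])))
# height: bar-top centre seen in both views
print("tri top face",tri([ray("top",(140+248/5,265+327/5)),ray("side",(225+62/5,215+428/5))]))
bo=atz("top",(233,187),.1);print("bottle",bo)
s=bot.get_obs();r=R.from_quat(s["tool_rot"]);print(r.as_matrix())
for z in(.2,.059):print("shift cm",r.inv().apply(np.array([*c,z])-s["eef_pos"])*100)
```

```text
axis [ 0.5416 -0.1682] r 0.04170662534599844 tooth phase -1.7648978649602427
ptr ang -150.71587055920685 amber -91.73860142316428
bar mid [ 0.5406 -0.1681] len 0.0390324090674546 dir 28.453528348302047
tri top face [ 0.5431 -0.1689  0.0923]
bottle [0.4658 0.0976 0.1   ]
[[ 0.9052  0.4249  0.    ]
 [ 0.4249 -0.9052 -0.0001]
 [-0.      0.0001 -1.    ]]
shift cm [ 41.8821 -11.7637   3.1321]
shift cm [ 41.8826 -11.7648  17.2321]
```

The measurements agree with the text: ring radius is 41.7 mm, bar top is 92 mm high, and the bar direction is 28.3°. Amber is 59–60° from the pointer. I'll move above the knob first and check joint 6.

Emit:
move_arm(motion=[{"x":6,"y":-1.7,"z":0.4},{"x":12,"y":-3.4,"z":0.9},{"x":18,"y":-5.1,"z":1.3},{"x":24,"y":-6.7,"z":1.8},{"x":30,"y":-8.4,"z":2.2},{"x":36,"y":-10.1,"z":2.7},{"x":41.9,"y":-11.8,"z":3.1,"yaw":-3.1},{"x":41.9,"y":-11.8,"z":3.1,"yaw":-3.1},{"x":41.9,"y":-11.8,"z":3.1,"yaw":-3.1}], gripper=1)

```text
invalid input at $.motion[0]: expected keys x, y, z, yaw
```

Run:
```python
from h import *
from scipy.spatial.transform import Rotation as R
np.set_printoptions(precision=4,suppress=True)
s=bot.get_obs();print(s["clock"],s["joint_pos"],s["eef_pos"],s["grip_width"]);M=R.from_quat(s["tool_rot"]).as_matrix()
print("toolx ang",np.degrees(np.arctan2(M[1,0],M[0,0])),M[:,2],M.T@(np.array([.5416,-.1682,.059])-s["eef_pos"])*100)
```

```text
0.7 [-1.132   0.2405  0.005   1.3352 -0.      1.5708] [ 0.2124 -0.4526  0.2313] 0.08565473651637556
toolx ang 25.143053581092264 [ 0.     -0.0001 -1.    ] [ 41.8839 -11.7641  17.2321]
```

Emit:
move_arm(motion=[{"x":6,"y":-1.7,"z":0.4,"yaw":0},{"x":12,"y":-3.4,"z":0.9,"yaw":0},{"x":18,"y":-5.1,"z":1.3,"yaw":0},{"x":24,"y":-6.7,"z":1.8,"yaw":0},{"x":30,"y":-8.4,"z":2.2,"yaw":0},{"x":36,"y":-10.1,"z":2.7,"yaw":0},{"x":41.9,"y":-11.8,"z":3.1,"yaw":-3.1},{"x":41.9,"y":-11.8,"z":3.1,"yaw":-3.1},{"x":41.9,"y":-11.8,"z":3.1,"yaw":-3.1}], gripper=1)

```text
clock: 1.82
eef_pos: [0.5413, -0.1676, 0.2]
tool_rot: [0.97, 0.244, -0.001, -0.0]
ft_force: [0.6, 0.1, -0.1]
grip_width: 0.0851
grasp_force: 0.0
```

Run:
```python
from h import *
from scipy.spatial.transform import Rotation as R
np.set_printoptions(precision=4,suppress=True)
s=bot.get_obs();print(s["clock"],s["joint_pos"],s["eef_pos"],s["grip_width"]);M=R.from_quat(s["tool_rot"]).as_matrix()
print("toolx ang",np.degrees(np.arctan2(M[1,0],M[0,0])),M[:,2],M.T@(np.array([.5416,-.1682,.059])-s["eef_pos"])*100)
```

```text
1.825 [-0.3     0.3881  0.1292  1.313  -0.0004  2.3481] [ 0.5413 -0.1676  0.2   ] 0.08508331195873367
toolx ang 28.277729757233814 [-0.0011 -0.0001 -1.    ] [ 0.0116  0.0742 14.0956]
```

Joint 6 is at 2.35 and its limit is 3.14, so it can't make the turn of about 70° from here. The half-turned grasp gives the room.

Emit:
move_arm(motion=[{"x":0,"y":0.1,"z":0,"yaw":-10},{"x":0,"y":0.1,"z":0,"yaw":-20},{"x":0,"y":0.1,"z":0,"yaw":-30},{"x":0,"y":0.1,"z":0,"yaw":-40},{"x":0,"y":0.1,"z":0,"yaw":-50},{"x":0,"y":0.1,"z":0,"yaw":-60},{"x":0,"y":0.1,"z":0,"yaw":-70},{"x":0,"y":0.1,"z":0,"yaw":-80},{"x":0,"y":0.1,"z":0,"yaw":-90},{"x":0,"y":0.1,"z":0,"yaw":-100},{"x":0,"y":0.1,"z":0,"yaw":-110},{"x":0,"y":0.1,"z":0,"yaw":-120},{"x":0,"y":0.1,"z":0,"yaw":-130},{"x":0,"y":0.1,"z":0,"yaw":-140},{"x":0,"y":0.1,"z":0,"yaw":-150},{"x":0,"y":0.1,"z":0,"yaw":-160},{"x":0,"y":0.1,"z":0,"yaw":-170},{"x":0,"y":0.1,"z":0,"yaw":-180},{"x":0,"y":0.1,"z":0,"yaw":-180}])

```text
clock: 4.2
eef_pos: [0.541, -0.1702, 0.2008]
tool_rot: [-0.242, 0.97, -0.0, 0.0]
ft_force: [-0.7, -0.6, -0.4]
grip_width: 0.0856
grasp_force: 0.0
```

```bash
cat > st.py <<'E'
from h import *
from scipy.spatial.transform import Rotation as R
np.set_printoptions(precision=4,suppress=True)
s=bot.get_obs();print(s["clock"],s["joint_pos"],s["eef_pos"],s["grip_width"],s["ft_force"],s["ft_torque"]);M=R.from_quat(s["tool_rot"]).as_matrix()
print("toolx ang",np.degrees(np.arctan2(M[1,0],M[0,0])),M[:,2],M.T@(np.array([.5416,-.1682,.059])-s["eef_pos"])*100)
E
python3 st.py
```

```text
4.2 [-0.3046  0.3876  0.1307  1.3135 -0.0002 -0.7927] [ 0.541  -0.1702  0.2008] 0.08556676760213112 [-0.7424 -0.566  -0.3654] [-0.0622  0.0188 -0.0114]
toolx ang -152.03859772972368 [ 0.0003 -0.0003 -1.    ] [-0.141   0.155  14.1784]
```

Emit:
move_arm(motion=[{"x":-0.1,"y":0.1,"z":4,"yaw":0},{"x":-0.1,"y":0.1,"z":8,"yaw":0},{"x":-0.1,"y":0.1,"z":11,"yaw":0},{"x":-0.1,"y":0.1,"z":13,"yaw":0},{"x":-0.1,"y":0.1,"z":14,"yaw":0},{"x":-0.1,"y":0.1,"z":14,"yaw":0},{"x":-0.1,"y":0.1,"z":14,"yaw":0}])

```text
clock: 5.08
eef_pos: [0.5432, -0.1678, 0.0614]
tool_rot: [-0.243, 0.97, -0.001, 0.001]
ft_force: [0.2, -0.8, 0.0]
grip_width: 0.0854
grasp_force: 0.0
```

```bash
python3 st.py
python3 - <<'E'
from h import *
cv2.imwrite("pics/s2.png",cv2.resize(bot.camera("side")[180:320,215:375],(640,560),interpolation=cv2.INTER_CUBIC))
E
```

```text
5.075 [-0.2996  0.4985 -0.081   0.9893 -0.     -0.7915] [ 0.5432 -0.1678  0.0614] 0.08540647172892457 [ 0.2146 -0.7527  0.0012] [0.0124 0.0016 0.0358]
toolx ang -151.82048379037008 [ 0.0019 -0.0006 -1.    ] [0.1576 0.0428 0.2433]
```

View pics/s2.png

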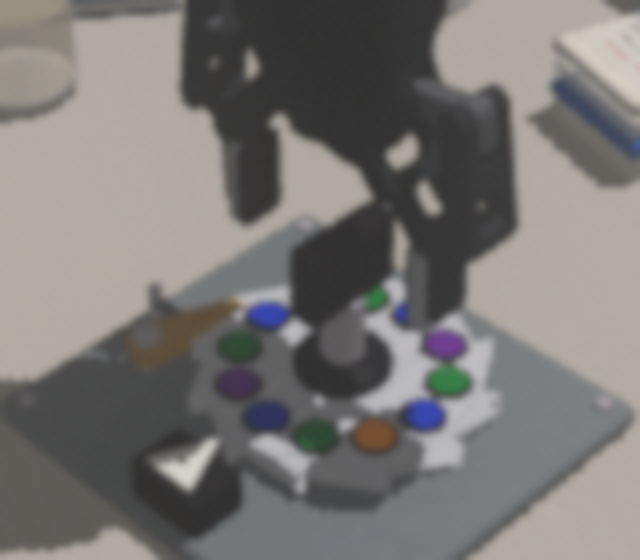

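The side crop shows the two open fingers on either side of the bar, at about (150, 250) and (290, 435). The wheel is untouched. I'll close on the bar.

Emit:
move_arm(motion=[{"x":0,"y":0,"z":0.2,"yaw":0},{"x":0,"y":0,"z":0.2,"yaw":0},{"x":0,"y":0,"z":0.2,"yaw":0},{"x":0,"y":0,"z":0.2,"yaw":0},{"x":0,"y":0,"z":0.2,"yaw":0},{"x":0,"y":0,"z":0.2,"yaw":0},{"x":0,"y":0,"z":0.2,"yaw":0},{"x":0,"y":0,"z":0.2,"yaw":0}], gripper=-1)

```text
clock: 6.12
eef_pos: [0.5438, -0.1695, 0.059]
tool_rot: [-0.243, 0.97, -0.002, 0.001]
ft_force: [1.8, -6.1, -0.0]
grip_width: 0.0131
grasp_force: 58.6
```

```bash
python3 st.py
```

```text
6.125 [-0.3005  0.5017 -0.0828  0.9824 -0.0032 -0.7921] [ 0.5438 -0.1695  0.059 ] 0.013065000544998547 [ 1.8293 -6.1338 -0.0388] [-0.8966 -0.2217  0.0243]
toolx ang -151.8328419800656 [ 0.0027 -0.0041 -1.    ] [ 0.1322  0.2215 -0.0027]
```

Emit:
move_arm(motion=[{"x":0,"y":0,"z":0,"yaw":5},{"x":0,"y":0,"z":0,"yaw":10},{"x":0,"y":0,"z":0,"yaw":15},{"x":0,"y":0,"z":0,"yaw":20},{"x":0,"y":0,"z":0,"yaw":25},{"x":0,"y":0,"z":0,"yaw":30},{"x":0,"y":0,"z":0,"yaw":35},{"x":0,"y":0,"z":0,"yaw":40},{"x":0,"y":0,"z":0,"yaw":45},{"x":0,"y":0,"z":0,"yaw":50},{"x":0,"y":0,"z":0,"yaw":55},{"x":0,"y":0,"z":0,"yaw":60},{"x":0,"y":0,"z":0,"yaw":65},{"x":0,"y":0,"z":0,"yaw":70},{"x":0,"y":0,"z":0,"yaw":70}])

```text
clock: 8.0
eef_pos: [0.5438, -0.17, 0.059]
tool_rot: [0.357, 0.934, -0.002, 0.002]
ft_force: [2.2, -6.5, -1.1]
grip_width: 0.0133
grasp_force: 58.7
```

```bash
python3 st.py
python3 - <<'E'
from h import *
cv2.imwrite("pics/s3.png",cv2.resize(bot.camera("side")[180:320,215:375],(640,560),interpolation=cv2.INTER_CUBIC))
E
```

```text
8.0 [-0.3008  0.5018 -0.0828  0.9823 -0.004   0.43  ] [ 0.5438 -0.17    0.059 ] 0.01329367098019489 [ 2.2169 -6.5005 -1.1137] [-1.114  -0.1793  0.0706]
toolx ang 138.12551623950995 [ 0.0026 -0.005  -1.    ] [ 0.279  -0.0122 -0.003 ]
```

View pics/s3.png

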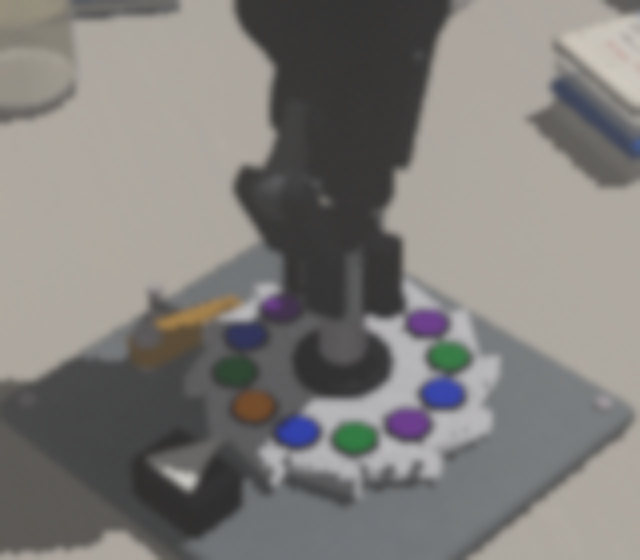

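The crop shows amber at (405, 254), about 10° past the pointer line, so the pawl should be behind the amber tooth. I'll ease back a little, open, then rise.

Emit:
move_arm(motion=[{"x":0,"y":0,"z":0,"yaw":-3},{"x":0,"y":0,"z":0,"yaw":-6},{"x":0,"y":0,"z":0,"yaw":-6}])

```text
clock: 8.43
eef_pos: [0.5438, -0.1699, 0.059]
tool_rot: [0.308, 0.952, -0.002, 0.002]
ft_force: [2.6, -6.4, -0.7]
grip_width: 0.0136
grasp_force: 58.6
```

Emit:
move_arm(motion=[{"x":0,"y":0,"z":0,"yaw":0},{"x":0,"y":0,"z":0,"yaw":0},{"x":0,"y":0,"z":0,"yaw":0},{"x":0,"y":0,"z":0,"yaw":0},{"x":0,"y":0,"z":0,"yaw":0},{"x":0,"y":0,"z":0,"yaw":0},{"x":0,"y":0,"z":0,"yaw":0},{"x":0,"y":0,"z":0,"yaw":0}], gripper=1)

```text
clock: 9.43
eef_pos: [0.5425, -0.1673, 0.0583]
tool_rot: [0.307, 0.952, 0.0, 0.0]
ft_force: [-0.1, 0.3, 0.6]
grip_width: 0.0856
grasp_force: 0.0
```

Emit:
move_arm(motion=[{"x":0,"y":0,"z":-2,"yaw":0},{"x":0,"y":0,"z":-5,"yaw":0},{"x":0,"y":0,"z":-9,"yaw":0},{"x":0,"y":0,"z":-14,"yaw":0},{"x":0,"y":0,"z":-17,"yaw":0},{"x":0,"y":0,"z":-17,"yaw":0}])

```text
clock: 10.18
eef_pos: [0.5442, -0.1679, 0.2315]
tool_rot: [0.307, 0.952, 0.0, 0.003]
ft_force: [-0.3, -0.7, -0.9]
grip_width: 0.0852
grasp_force: 0.0
```

```bash
python3 st.py
python3 - <<'E'
from h import *
cv2.imwrite("pics/s4.png",cv2.resize(bot.camera("side")[180:320,215:375],(640,560),interpolation=cv2.INTER_CUBIC))
s=bot.camera("side");hsv=cv2.cvtColor(s,cv2.COLOR_BGR2HSV)
m=(hsv[...,0]<22)&(hsv[...,0]>8)&(hsv[...,1]>150);m[:270]=0;m[320:]=0;m[:,:240]=0;m[:,360:]=0
ys,xs=np.nonzero(m);p=atz("side",(ys.mean(),xs.mean()),.033)[:2];d=p-[.5416,-.1682]
print("amber",p,np.linalg.norm(d),np.degrees(np.arctan2(d[1],d[0])),"want about -150.7..-151.7")
for r in bot.cut_out("side","reagent_bottle")[:1]:print(r["centre"],"was 180,216")
E
```

```text
10.175 [-0.2992  0.3746  0.1916  1.3811  0.      0.3249] [ 0.5442 -0.1679  0.2315] 0.08518527824605271 [-0.2626 -0.6798 -0.8508] [-0.0239  0.0188  0.0416]
toolx ang 144.24049035034236 [ 0.0064 -0.002  -1.    ] [ 0.3031 -0.2165 17.2524]
amber [ 0.50620336 -0.19490327] 0.044339451588825705 -142.9690575279548 want about -150.7..-151.7
[180.1, 219.3] was 180,216
```

View pics/s4.png

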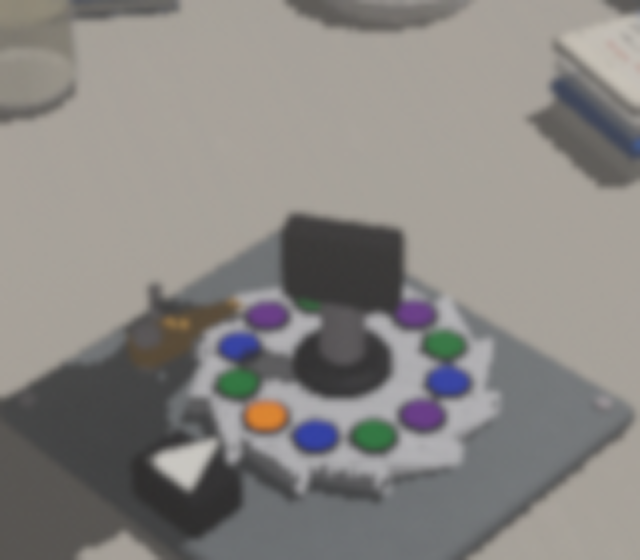

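Amber now sits at (415, 267) in the crop, the same pixel where the blue filter rested before the turn. The pawl lies against the next tooth. The -143° estimate comes from a mask that also caught some pawl pixels. The bottle hasn't moved and the gripper is clear.

```bash
python3 -c "
from workcell import bot
print(bot.job_done())"
```

```text
the job is handed in; nothing more can be done
None
```

I turned the wheel two teeth clockwise and let go; in the last picture amber rests at the pointer on the pawl, the bottle looks unmoved and the gripper is clear, and the job is handed in (no verdict was returned).

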